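Put a watch movement up under the dust cover

ROBOT

A 6-joint arm with a two-finger parallel gripper is mounted at the origin on the work surface. World frame = base frame: x ahead of the robot, y to its left, z up, the work surface at z = 0. Lengths are in m, angles in degrees, forces in N, time in s.
With the tool pointing down it reaches from about 0.35 to 0.875 m from the base axis. Payload 4.2 kg.
Tool frame: the origin (TCP) lies between the finger pads; the fingertips stand 14 mm ahead of it and the grasp point (between the pads) lies 5 mm behind it (r.tcp_to_tips is the distance from the TCP to the fingertips, in m); y points along the fingers, x is the direction in which the jaws open and shut, and the axes are right-handed (so a half turn about y gives the same grasp; the last joint's range is limited). The gripper opens to 87 mm and grips with 3 to 60 N. Pads are 19 mm wide; open, the fingers measure 117 mm over their backs; the gripper's body (75 mm by 190 mm) begins 51 mm behind the grasp point.
Start: joints at [89.989, 22.042, 0.453, 0, -68.411, -14.817], TCP at [0.16, 0.604, 0.237] pointing down, gripper open.
Joint ranges: [-179.83, 179.83], [-69.29, 118.12], [-61.27, 80.66], [-181.25, 117.63], [-171.15, -9.14], [-177.46, 177.46]. Speed limits (degrees/s): [159.86, 159.86, 180, 180, 180, 180].

INTERFACE

Orientations are given as a 3x3 rotation matrix whose columns are the frame's x, y, z axes.
In Python, from station import sense, optics, ticket, r gives the robot as it stands.
- The arm moves only by the tool carry_out, never from a script. Its argument "steps" is a list that holds one entry, the list of rows, each a list of 6 numbers: the shift along the world's x, y, z in cm, then the turn, a rotation vector about the world's x, y, z in rad. A call has 1 to 20 rows; each row is the pose to reach, as a shift and turn from the pose commanded when the call began; what a row does not reach only later rows make up. A row lasts 1/8 s, in which the tool goes at most 62.5 mm and 10.7 degrees, less where a joint would pass 70% of its speed; a pose out of reach is approached as far as the arm can. A call with a gripper value outside its range is refused whole. "fingers" is the closure in counts, from 0 (fully open) to 255 (shut), set as the call begins (left out, the last holds). The fingers move at their own pace and stop on an object; the grip force is fixed at half the most. Time passes only in rows, so rows that repeat a pose let the fingers close. It gives the time, the measured TCP pose, the force and the opening at its end, in the units of the state.
- sense(): the state, without advancing time (a new reading comes with each control period).
- optics.capture(name): name is "scene" or "top" or "wrist"; returns a dict with "image" (384x512x3 uint8, red, green, blue), "fov_y" (degrees; the focal length in pixels is half the picture's height over the tangent of half this angle, whatever the lens; pixels are square), "cx", "cy" (the principal point, pixels), "rvec" (rotation vector, rad) and "tvec" (3), from world to camera coordinates, as OpenCV has them. Camera axes: x right, y down, z forward; pixel columns grow to the right and rows downward; lengths in m; the calibration is good to about 2 mm. A picture is of the moment at which its call begins. There is no depth.
- ticket.finish_job(): hands the job in, once; it reports no verdict.
The state is a dict: "time_s": time; "joints": joint angles; "joint_velocities": joint speeds; "effort": joint torques, N m; "tcp_pos": TCP position; "ee_rot": TCP orientation; "wrist_force": force on the tool from outside, world axes, zero at the start; "moment": the same for the moment, N m; "gripper_width": opening from 0.0 (shut) to 1.0 (fully open).
Only numpy, scipy, OpenCV 4.12 (cv2) and the standard library are available. Lean on these libraries where they do the work, as an engineer would, in place of code of your own. Each camera call takes 0.05 s, during which the arm holds its last target.

TASK

Put this job up for the night in the blue dust tray: first centre the empty brass movement holder on the large rubber pad and let go of it, then the small parts tin on the small pad, then lay the watch movement, as it lies with its bridges up, flat in the recess of the holder, and last cover everything with the clear dome, standing flat inside the tray's lip. Take them one at a time in that order, set each one down gently without dropping it, and leave the loupe, the parts box and the screwdriver where they are.

Things in the scene. Friction and masses are not known exactly. Their poses are not given: they have to be found in the camera images.
- tray: Fixed round tray of pale blue plastic, 142 mm across at the top. Floor 5 mm thick; lip 9 mm above the bench; flat floor inside the lip 128 mm across. Two black rubber pads lie on the floor: the large one centred at x = -19 mm, the small one at x = +29 mm, both at y = 0 in the tray's frame. Origin: centre of its underside, z up.
- large_pad: Fixed black rubber disc on the tray's floor, 54 mm across, top 6.5 mm above the bench: the holder's place. Origin: centre of its underside, 5 mm above the bench. 48 mm from the small pad's centre, so 11 mm is left between holder and tin; fingers closing at right angles to the line between the pads stay clear.
- small_pad: Black rubber disc on the tray's floor, 34 mm across, 1.5 mm thick: the place of the parts tin. Fixed. Origin: centre of its underside, 5 mm above the bench; its top is 6.5 mm above the bench.
- holder: Loose movement holder: round brass block 48 mm across, 12 mm high, about 90 g. Open round recess in its top, 41 mm across, 2.5 mm deep (its floor 9.5 mm above the underside). A dark split runs across it; two flat steel screw heads sit nearly flush in its side. May be gripped across any diameter. Origin: centre of the underside, z up.
- tin: Loose closed parts tin of aluminium: a plain cylinder 26 mm across and 13 mm high, about 30 g, with a round white window with small wheels in its lid. Origin: centre of the underside, z up.
- movement: Loose watch movement: steel disc 32 mm across, 10 mm high, 30 g, brass plate and red jewels on top. Side upright from 1.5 to 8 mm up, lower edge chamfered. Stem with 4.4 mm crown along +x, 6 mm up, to 21.5 mm from the centre; it clears the holder's rim any way round. Grip across y with fingertips 4 mm or more above the underside, to clear the rim when seated. Origin: centre of underside, z up.
- dome: Loose clear plastic dust dome, open below: 114 mm across outside, 108 inside, upright for 40 mm then curving in, ceiling 53 mm above its foot, about 100 g, thin blue band round the foot. On top a blue knob 22 mm across, from 71 to 88 mm above the foot, on a narrower neck; the crown is at 63 mm. Lift it by the knob. Origin: centre of the foot plane, z up.
- loupe: Bystander: black eyeglass loupe standing on the bench, 34 mm across, 30 mm high. Origin: centre of its underside.
- parts_box: Bystander: clear parts box with twelve compartments, 62 by 92 mm (x by y), 18 mm high. Origin: centre of its underside.
- screwdriver: Bystander: slim watchmaker's screwdriver of metal lying on the bench, 115 mm long along its x axis, 8 mm thick. Origin: its middle, on the bench.
Mind the look-alikes: they are no part of the job. What is meant by the tray is not pink, and is the larger of those in its own colour.

How it is judged:
By the outcome, as a careful person would: the job done as asked, in the order asked, and still so for the second after the job is handed in, with the robot touching nothing.
It also fails if it takes over 112 s, if anything falls off the work surface, if the arm or the gripper's body presses on something with over 40 N, if the wrist force passes 120 N, or if a joint passes its speed limit or range.

## Working session

There is one attempt and no reset: what is moved stays moved. The work goes in short steps, Python scripts to look and compute and a tool call to move; the robot and the scene stay as the last step left them, time stands still between calls to the robot, and variables do not carry over. Pictures are saved under pics/ and viewed, and the job is handed in when it is done.

Besides the shell and the picture viewer there is one more tool, called as name([rows], argument=value, ...), one row to a line, values as JSON. carry_out: Moves the arm, as the interface text tells. Its arguments: {"type":"object","properties":{"steps":{"type":"array","items":{"type":"array","items":{"type":"array","items":{"type":"number"}}}},"fingers":{"type":"number"}},"required":["steps"]}

```bash
ls; mkdir -p pics
cat > h.py <<'E'
import numpy as np, cv2
from station import sense, optics, ticket, r
def cap(name,save=None):
    c=optics.capture(name); c['image']=np.asarray(c['image'])
    if save: cv2.imwrite('pics/'+save,cv2.cvtColor(c['image'],cv2.COLOR_RGB2BGR))
    return c
def K(c):
    h=c['image'].shape[0]; f=h/2/np.tan(np.radians(c['fov_y'])/2)
    return np.array([[f,0,c['cx']],[0,f,c['cy']],[0,0,1.]])
def ray(c,u,v):
    R=cv2.Rodrigues(np.array(c['rvec'],float))[0]; t=np.array(c['tvec'],float)
    o=-R.T@t; d=R.T@np.linalg.inv(K(c))@np.array([u,v,1.]); return o,d/np.linalg.norm(d)
def onz(c,u,v,z):
    o,d=ray(c,u,v); return o+d*(z-o[2])/d[2]
def proj(c,P):
    p=cv2.projectPoints(np.atleast_2d(np.array(P,float)),np.array(c['rvec'],float),np.array(c['tvec'],float),K(c),None)[0]
    return p[:,0]
def tri(a,b):
    o1,d1=a;o2,d2=b
    A=np.stack([d1,-d2],1); s=np.linalg.lstsq(A,o2-o1,rcond=None)[0]
    p,q=o1+d1*s[0],o2+d2*s[1]; return (p+q)/2,np.linalg.norm(p-q)
E
python3 - <<'E'
from h import *
import pickle
for n in ['scene','top','wrist']:
    c=cap(n,n+'0.png'); pickle.dump(c,open(n+'0.pkl','wb'))
    print(n,c['fov_y'],c['cx'],c['cy'],ray(c,c['cx'],c['cy']),[k for k in c])
s=sense(); print({k:np.round(v,4).tolist() for k,v in s.items()}); print([a for a in dir(r) if a[0]!='_'])
E
```

```text
pics
scene 44.62501480361362 256.3139350709278 190.16173511774394 (array([ 1.31227517, -0.70399557,  0.82077517]), array([-0.60503795,  0.5288424 , -0.59519308])) ['image', 'fov_y', 'cx', 'cy', 'rvec', 'tvec']
top 56.726533331016725 255.3181953091612 187.25286895060495 (array([0.34888519, 0.01522137, 0.9012836 ]), array([ 0.20796882, -0.00521639, -0.97812155])) ['image', 'fov_y', 'cx', 'cy', 'rvec', 'tvec']
wrist 65.29261974671515 255.50231290535444 188.99292854249586 (array([0.22478222, 0.58773918, 0.38379425]), array([-0.24281247,  0.06206163, -0.96808598])) ['image', 'fov_y', 'cx', 'cy', 'rvec', 'tvec']
{'time_s': 0.15, 'joints': [89.9902, 22.0812, 0.397, -0.0182, -68.4093, -14.8186], 'joint_velocities': [0.0054, -0.0665, 0.3143, 0.2535, -0.0264, 0.0443], 'effort': [0.0018, -39.1055, 18.7588, 4.2223, 0.0124, -0.0001], 'tcp_pos': [0.1598, 0.6038, 0.2357], 'ee_rot': [[-0.256, -0.0003, 0.9667], [-0.9667, -0.0016, -0.256], [0.0017, -1.0, 0.0001]], 'wrist_force': [-0.6446, -0.534, 0.2662], 'moment': [-0.0117, 0.0422, -0.0213], 'gripper_width': 0.9995}
['PlanningError', 'tcp_to_tips']
```

View pics/scene0.png

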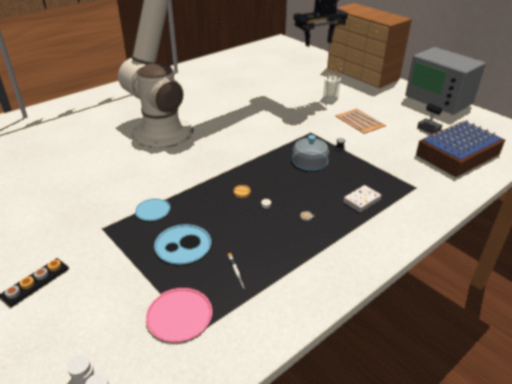

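View pics/top0.png

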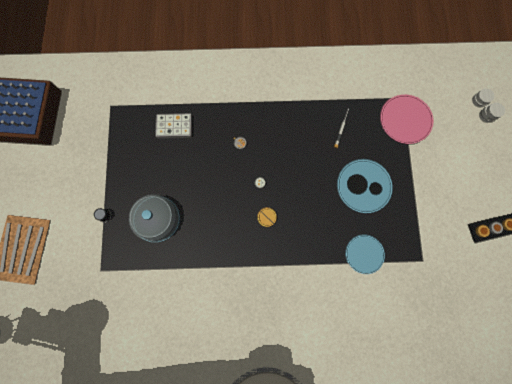

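View pics/wrist0.png

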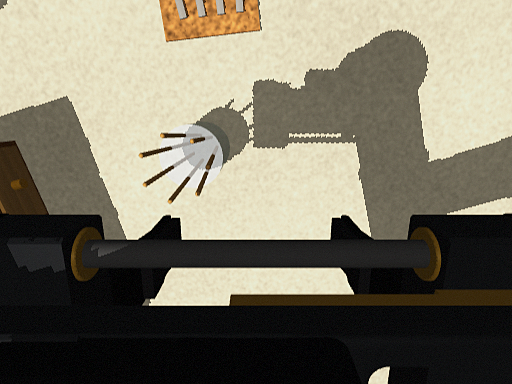

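The scene view shows the tray with two pads at (183,243), the holder at (242,191), the tin at (266,203), the movement at (306,215) and the dome at (311,152). In the top view the tray is at (364,186), holder (267,217), tin (260,183), movement (240,143) and dome (154,218). Next I'll measure from both views.

```bash
cat > meas.py <<'E'
from h import *
import pickle
T=pickle.load(open('top0.pkl','rb'));S=pickle.load(open('scene0.pkl','rb'))
def blob(c,lo,hi,near,rad,show=''):
    hsv=cv2.cvtColor(c['image'],cv2.COLOR_RGB2HSV); m=cv2.inRange(hsv,np.array(lo),np.array(hi))
    mm=np.zeros_like(m); cv2.circle(mm,near,rad,255,-1); m&=mm
    n,l,st,ce=cv2.connectedComponentsWithStats(m)
    i=1+np.argmax(st[1:,4]); 
    ct=max(cv2.findContours((l==i).astype(np.uint8),cv2.RETR_EXTERNAL,cv2.CHAIN_APPROX_NONE)[0],key=cv2.contourArea)
    e=cv2.fitEllipse(ct); print(show,np.round(e[0],1),np.round(e[1],1),st[i]); return e[0],ct
if __name__=='__main__':
  big=lambda c,x,y,s,k,n:cv2.imwrite('pics/'+n,cv2.cvtColor(cv2.resize(c['image'][y-s:y+s,x-s:x+s],None,fx=k,fy=k,interpolation=cv2.INTER_CUBIC),cv2.COLOR_RGB2BGR))
  tiles=[]
  for c,x,y,s in [(T,364,186,36),(T,267,217,36),(T,260,183,36),(T,240,143,36),(T,154,218,36),(S,183,243,36),(S,242,191,36),(S,266,203,36),(S,306,215,36),(S,311,152,36)]:
    tiles.append(cv2.resize(c['image'][y-s:y+s,x-s:x+s],(160,160),interpolation=cv2.INTER_CUBIC))
  im=np.vstack([np.hstack(tiles[:5]),np.hstack(tiles[5:])]); cv2.imwrite('pics/tiles.png',im[...,::-1])
  spec={'tray':([85,60,120],[115,255,255],(364,186),35,(183,243),36,.009),
  'holder':([10,110,90],[30,255,255],(267,217),15,(242,191),15,.012),
  'tin':([0,0,90],[180,120,255],(260,183),10,(266,203),10,.013),
  'mov':([0,0,90],[180,200,255],(240,143),12,(306,215),12,.01),
  'knob':([90,90,120],[115,255,255],(147,215),9,(311,138),8,.088)}
  for k,(lo,hi,a,ra,b,rb,z) in spec.items():
    e,_=blob(T,lo,hi,a,ra,k+' T'); f,_=blob(S,lo,hi,b,rb,k+' S')
    print('   T@z',onz(T,*e,z).round(4),'S@z',onz(S,*f,z).round(4),'tri',[np.round(q,4) for q in tri(ray(T,*e),ray(S,*f))])
E
python3 meas.py
```

```text
tray T [364.4 185.8] [51.4 54.8] [ 338  159   54   54 1787]
tray S [182.2 243.7] [38.2 56.6] [ 154  224   57   40 1462]
   T@z [ 0.5341 -0.2696  0.009 ] S@z [ 0.5377 -0.2736  0.009 ] tri [array([ 0.5346, -0.2712,  0.0053]), np.float64(0.0011)]
holder T [266.4 216.6] [18.9 18.9] [257 207  20  20 302]
holder S [241.6 190.5] [12.7 17.3] [233 184  18  14 194]
   T@z [ 0.4617 -0.0151  0.012 ] S@z [ 0.4639 -0.0191  0.012 ] tri [array([ 0.4615, -0.016 ,  0.0092]), np.float64(0.0019)]
tin T [259.7 182.2] [ 9.7 10.2] [255 177  11  11  89]
tin S [265.9 202.4] [ 9.4 10.3] [261 198  11  10  89]
   T@z [ 0.5507 -0.0011  0.013 ] S@z [ 0.5521 -0.0037  0.013 ] tri [array([ 0.5508, -0.0016,  0.0112]), np.float64(0.0012)]
mov T [239.4 142.3] [11.  12.2] [234 137  12  12 118]
mov S [306.4 215.2] [ 8.8 13.6] [300 211  15  10 107]
   T@z [0.6607 0.0487 0.01  ] S@z [0.6627 0.0453 0.01  ] tri [array([0.6611, 0.0482, 0.0076]), np.float64(0.0014)]Traceback (most recent call last):
  File "meas.py", line 23, in <module>
    e,_=blob(T,lo,hi,a,ra,k+' T'); f,_=blob(S,lo,hi,b,rb,k+' S')
        ~~~~^^^^^^^^^^^^^^^^^^^^^
  File "meas.py", line 8, in blob
    i=1+np.argmax(st[1:,4]);
        ~~~~~~~~~^^^^^^^^^^
    return _wrapfunc(a, 'argmax', axis=axis, out=out, **kwds)
    return bound(*args, **kwds)
ValueError: attempt to get argmax of an empty sequence
```

View pics/tiles.png

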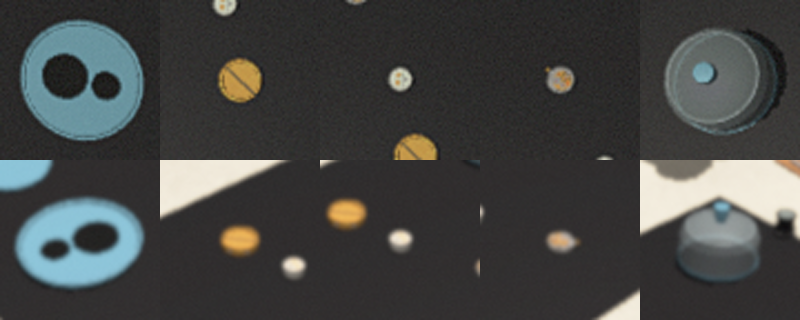

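Run:
```python
from meas import *
print('hsv knob',cv2.cvtColor(T['image'],cv2.COLOR_RGB2HSV)[210:220:2,141:153:2].tolist()[2], cv2.cvtColor(S['image'],cv2.COLOR_RGB2HSV)[134:144:2,311].tolist())
P={}
for n,a,b in [('large',(357,184),(191,241)),('small',(376,188),(172,247))]:
    e,_=blob(T,[0,0,0],[180,255,80],a,13 if n=='large' else 8,n); f,_=blob(S,[0,0,0],[180,255,90],b,14 if n=='large' else 9,n)
    P[n]=onz(T,*e,.0065); print(P[n],onz(S,*f,.0065),tri(ray(T,*e),ray(S,*f)))
d=P['small']-P['large'];print(d,np.linalg.norm(d),np.degrees(np.arctan2(d[1],d[0])))
e,_=blob(T,[85,60,100],[115,255,255],(147,215),9,'knobT');f,_=blob(S,[85,60,100],[115,255,255],(311,138),8,'knobS')
print(onz(T,*e,.088),onz(S,*f,.083),tri(ray(T,*e),ray(S,*f)))
# wrist footprint in tool frame
s=sense();W=pickle.load(open('wrist0.pkl','rb'));R=np.array(s['ee_rot']);p=np.array(s['tcp_pos'])
for uv in [(0,0),(256,0),(511,0),(0,210),(256,210),(511,210),(256,280)]:
    q=onz(W,*uv,0); print(uv,(R.T@(q-p)).round(3))
o,dd=ray(W,0,0); print('cam in tool',R.T@(o-p))
```

```text
hsv knob [[95, 39, 123], [97, 81, 173], [95, 77, 172], [96, 80, 169], [97, 80, 176], [96, 91, 70]] [[98, 52, 117], [98, 87, 196], [98, 87, 168], [98, 88, 110], [98, 79, 103]]
large [356.7 183.8] [18.6 19.8] [347 174  20  20 315]
large [189.7 241.5] [11.4 18.9] [180 236  20  12 191]
[ 0.54056145 -0.25104237  0.0065    ] [ 0.540661   -0.25305713  0.0065    ] (array([ 0.54032196, -0.25196822,  0.00557223]), np.float64(0.0015563287719627449))
small [375.1 188.1] [11.4 12.3] [369 182  13  13 126]
small [171.4 246.9] [ 6.2 11.1] [166 244  12   7  66]
[ 0.52785336 -0.29728438  0.0065    ] [ 0.52758663 -0.29942274  0.0065    ] (array([ 0.52750329, -0.29835869,  0.00570179]), np.float64(0.0018612451410558257))
[-0.0127081  -0.04624201  0.        ] 0.04795642847213645 -105.36651154764222
knobT [146.  214.1] [8.3 8.5] [142 210   9   9  67]
knobS [311.2 138. ] [6.5 7.7] [308 135   8   8  45]
[0.4660792  0.26424907 0.088     ] [0.46627542 0.261378   0.083     ] (array([0.46578059, 0.26449373, 0.08221806]), np.float64(0.0036069088784178305))
(0, 0) [-0.291  0.235  0.189]
(256, 0) [-0.     0.236  0.19 ]
(511, 0) [0.29  0.236 0.19 ]
(0, 210) [-0.344  0.235 -0.062]
(256, 210) [ 0.     0.236 -0.062]
(511, 210) [ 0.344  0.236 -0.062]
(256, 280) [ 0.     0.236 -0.167]
cam in tool [-0.00087787 -0.14808099  0.06692722]
```

carry_out([
  [[5.0,-6.0,0,0,0,-0.18],[10,-15,0,0,0,-0.36],[14,-24,0,0,0,-0.54],[18,-32,0,0,0,-0.72],[21,-38,0,0,0,-0.9],[24,-44,0,0,0,-1.08],[26,-50,0,0,0,-1.26],[28,-55,0,0,0,-1.44],[30.2,-60,0,0,0,-1.581],[30.2,-62,0,0,0,-1.581],[30.2,-62,0,0,0,-1.581],[30.2,-62,0,0,0,-1.581],[30.2,-62,0,0,0,-1.581],[30.2,-62,0,0,0,-1.581]],
])

```text
time_s: 1.9
tcp_pos: [0.4616, -0.0148, 0.2365]
ee_rot: [[-0.965, -0.0, -0.264], [0.264, 0.0, -0.965], [0.0, -1.0, -0.0]]
wrist_force: [0.4, 0.1, -0.6]
gripper_width: 0.999
```

Run:
```python
from h import *
import pickle
c=cap('wrist','w1.png'); s=sense(); pickle.dump((c,s),open('w1.pkl','wb'))
print({k:np.round(v,4).tolist() for k,v in s.items()})
print(proj(c,[.4615,-.016,.012]),proj(c,[.5508,-.0016,.012]))
```

```text
{'time_s': 1.95, 'joints': [18.4254, 5.9429, -21.3458, -0.0068, -62.7049, -33.6955], 'joint_velocities': [0.214, -0.0683, 0.1464, 0.0122, -0.022, 0.0697], 'effort': [-0.3101, -23.3774, 17.8804, 4.0379, -0.015, -0.0025], 'tcp_pos': [0.4617, -0.0146, 0.2366], 'ee_rot': [[-0.9647, 0.0001, -0.2634], [0.2634, 0.0001, -0.9647], [-0.0, -1.0, -0.0001]], 'wrist_force': [0.0844, 0.2842, -0.0707], 'moment': [0.1061, -0.124, 0.0296], 'gripper_width': 0.9974}
[[254.24835512 165.59598455]] [[190.47468819 194.2150161 ]]
```

View pics/w1.png

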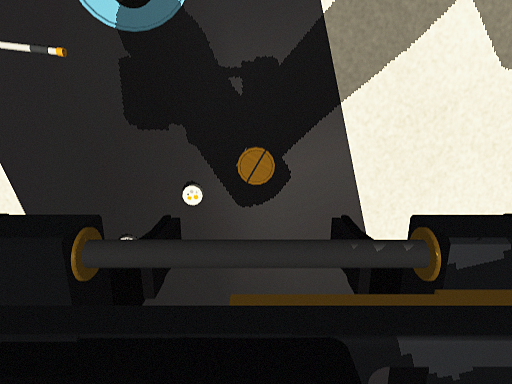

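The wrist view shows the holder at about (256,166), within 2 px of where I predicted it. The tin is at (192,195), and the tray is at the top around (130,10).

```bash
cat > wm.py <<'E'
from meas import blob
from h import *
import pickle,sys
def HOLD(c,near,rad=45): return blob(c,[8,90,50],[32,255,255],near,rad,'holder')[0]
def TIN(c,near,rad=30): return blob(c,[0,0,110],[180,140,255],near,rad,'tin')[0]
E
python3 - <<'E'
from wm import *
c,s=pickle.load(open('w1.pkl','rb'))
e=HOLD(c,(256,166)); print(onz(c,*e,.012)); t=TIN(c,(192,195)); print(onz(c,*t,.013))
E
```

```text
holder [255.7 165.5] [34.  38.1] [ 237  147   38   38 1079]
[ 0.45976183 -0.01560494  0.012     ]
tin [191.9 194.9] [18.9 19.8] [182 185  21  21 295]
[ 5.49018956e-01 -4.63447914e-04  1.30000000e-02]
```

carry_out([
  [[0,0,-4.5,0,0,0],[0,0,-8,0,0,0],[0,0,-9.5,0,0,0],[0,0,-9.5,0,0,0],[0,0,-9.5,0,0,0]],
])

```text
time_s: 2.58
tcp_pos: [0.4626, -0.015, 0.1425]
ee_rot: [[-0.965, 0.002, -0.264], [0.264, 0.0, -0.965], [-0.002, -1.0, -0.001]]
wrist_force: [1.1, 0.5, -0.0]
gripper_width: 0.999
```

Run:
```python
from wm import *
c0,s0=pickle.load(open('w1.pkl','rb'))
c=cap('wrist','w2.png'); s=sense(); pickle.dump((c,s),open('w2.pkl','wb'))
print(s['tcp_pos'],s['ee_rot'])
n=proj(c,[.4615,-.016,.012])[0];print(n)
e0=HOLD(c0,(256,166));e=HOLD(c,tuple(int(x) for x in n),80)
print(onz(c,*e,.012),tri(ray(c0,*e0),ray(c,*e)))
```

```text
[ 0.46264113 -0.01509107  0.14261591] [[-9.64388795e-01  2.20951414e-03 -2.64479431e-01]
 [ 2.64481130e-01  5.10318701e-04 -9.64390726e-01]
 [-1.99586615e-03 -9.99997429e-01 -1.07652043e-03]]
[255.07712609 182.70180252]
holder [255.7 165.5] [34.  38.1] [ 237  147   38   38 1079]
holder [247.7 176.7] [24.9 51.2] [232 157  37  47 944]
[ 0.46667461 -0.02352891  0.012     ] (array([ 0.46228747, -0.02223988,  0.02638907]), np.float64(0.010444686799285367))
```

View pics/w2.png

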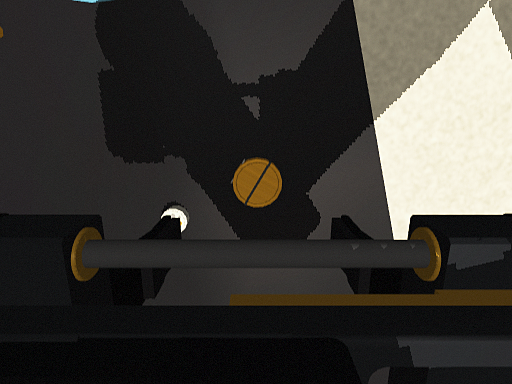

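The holder is at (257,182) here, but the dark split cut my mask in two. I'll close the gap and re-measure.

```bash
sed -i 's/m&=mm$/m\&=mm; m=cv2.morphologyEx(m,cv2.MORPH_CLOSE,cv2.getStructuringElement(2,(9,9)))/' meas.py
python3 - <<'E'
from wm import *
c0,s0=pickle.load(open('w1.pkl','rb'));c,s=pickle.load(open('w2.pkl','rb'))
e0=HOLD(c0,(256,166));e=HOLD(c,(256,182),50)
print(onz(c0,*e0,.012),onz(c,*e,.012),tri(ray(c0,*e0),ray(c,*e)))
R=np.array(s['ee_rot']);p=np.array(s['tcp_pos']);print('tool frame',R.T@(onz(c,*e,.012)-p))
E
```

```text
holder [255.7 165.5] [36.7 37.3] [ 237  147   38   38 1128]
holder [256.9 182.2] [48.5 49.2] [ 232  157   50   51 1942]
[ 0.45970592 -0.01564238  0.012     ] [ 0.45965768 -0.01599567  0.012     ] (array([ 0.46000111, -0.01460942,  0.00594603]), np.float64(3.1520288053841044e-05))
tool frame [0.00289865 0.13060852 0.00180206]
```

carry_out([
  [[-0.3,-0.1,-4,0,0,0],[-0.3,-0.1,-8,0,0,0],[-0.3,-0.1,-10.5,0,0,0],[-0.3,-0.1,-11.8,0,0,0],[-0.3,-0.1,-12.4,0,0,0],[-0.3,-0.1,-12.5,0,0,0],[-0.3,-0.1,-12.5,0,0,0]],
])

```text
time_s: 3.5
tcp_pos: [0.4596, -0.0166, 0.0173]
ee_rot: [[-0.964, 0.002, -0.266], [0.266, 0.001, -0.964], [-0.002, -1.0, -0.001]]
wrist_force: [-0.2, 0.4, 0.1]
gripper_width: 1.004
```

carry_out([
  [[0,0,0,0,0,0],[0,0,0,0,0,0],[0,0,0,0,0,0],[0,0,0,0,0,0],[0,0,0,0,0,0],[0,0,0,0,0,0],[0,0,0,0,0,0],[0,0,0,0,0,0]],
], fingers=255)

```text
time_s: 4.5
tcp_pos: [0.4591, -0.0168, 0.0166]
ee_rot: [[-0.964, 0.0, -0.266], [0.266, 0.0, -0.964], [-0.0, -1.0, -0.0]]
wrist_force: [0.7, -0.0, -0.8]
gripper_width: 0.539
```

carry_out([
  [[0,0,1,0,0,0],[0,0,3,0,0,0],[0,0,7,0,0,0],[2,-4,10,0,0,0],[4,-9,12.5,0,0,0],[6,-15,12.5,0,0,0],[7,-20,12.5,0,0,0],[8.1,-23,12.5,0,0,0],[8.1,-23.5,12.5,0,0,0],[8.1,-23.5,12.5,0,0,0],[8.1,-23.5,12.5,0,0,0],[8.1,-23.5,12.5,0,0,0]],
])

```text
time_s: 6.0
tcp_pos: [0.5398, -0.2508, 0.1419]
ee_rot: [[-0.964, 0.0, -0.264], [0.264, 0.0, -0.964], [-0.0, -1.0, -0.0]]
wrist_force: [0.4, -0.2, -0.6]
gripper_width: 0.539
```

Run:
```python
from wm import *
c=cap('wrist','w3.png'); s=sense(); pickle.dump((c,s),open('w3.pkl','wb'))
print(s['tcp_pos'],s['gripper_width'],s['wrist_force'])
print(proj(c,[[.5405,-.2515,.0065],[.5277,-.298,.0065],[.5345,-.2705,.009]]))
cap('top','t3.png')
```

```text
[ 0.53991833 -0.2509462   0.14185261] 0.537351636874161 [-0.11818019  0.15582617 -0.30766786]
[[253.28400421 182.43546592]
 [253.27731348 132.03839322]
 [254.04491671 162.58108489]]
```

View pics/w3.png

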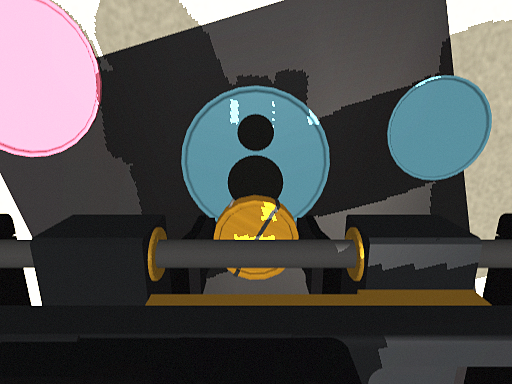

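The small pad is at (255,132), the large pad at (256,180) partly hidden by the held holder at (257,238), and the tray disc is centred near (255,160). I'll fit circles to the visible edges.

```bash
cat > traym.py <<'E'
from wm import *
from scipy.optimize import least_squares
def circ(c,pts,z,r0=None):
    P=np.array([onz(c,u,v,z)[:2] for u,v in pts])
    f=lambda q:np.hypot(P[:,0]-q[0],P[:,1]-q[1])-(q[2] if r0 is None else r0)
    q=least_squares(f,np.r_[P.mean(0),.05],loss='soft_l1',f_scale=.0005).x; return q, np.abs(f(q)).mean()
def contour(c,lo,hi,near,rad,close=5):
    hsv=cv2.cvtColor(c['image'],cv2.COLOR_RGB2HSV); m=cv2.inRange(hsv,np.array(lo),np.array(hi))
    mm=np.zeros_like(m); cv2.circle(mm,near,rad,255,-1); m&=mm
    m=cv2.morphologyEx(m,cv2.MORPH_CLOSE,cv2.getStructuringElement(2,(close,close)))
    ct=max(cv2.findContours(m,cv2.RETR_EXTERNAL,cv2.CHAIN_APPROX_NONE)[0],key=cv2.contourArea)[:,0]
    return ct.astype(float)
E
python3 - <<'E'
from traym import *
c,s=pickle.load(open('w3.pkl','rb'))
t=contour(c,[85,50,60],[115,255,255],(255,160),95); t=t[(t[:,1]<200)]
print('tray',circ(c,t,.009))
b=contour(c,[0,0,0],[180,255,50],(255,132),24,1); print('small',circ(c,b,.0065))
b=contour(c,[0,0,0],[180,255,50],(255,180),32,1); b=b[(b[:,1]<188)&(b[:,1]>152)]; print('large',len(b),circ(c,b,.0065),circ(c,b,.0065,.027))
R=np.array(s['ee_rot']);print(s['tcp_pos'])
c2,s2=pickle.load(open('w2.pkl','rb')); print('holder w2',circ(c2,contour(c2,[8,90,50],[32,255,255],(256,182),50,9),.012))
E
```

```text
tray (array([ 0.52932183, -0.28626311,  0.05703008]), np.float64(0.013078576198502908))
small (array([ 0.5259787 , -0.29726537,  0.01608883]), np.float64(0.0002795385973974942))
large 90 (array([ 0.53902533, -0.25067205,  0.02640755]), np.float64(0.0002212136515945037)) (array([ 0.53921787, -0.24996679,  0.05      ]), np.float64(0.0003491260679839334))
[ 0.53991833 -0.2509462   0.14185261]
holder w2 (array([ 0.45979665, -0.01549152,  0.02362495]), np.float64(0.00040596323159869954))
```

```bash
python3 - <<'E'
from traym import *
c,s=pickle.load(open('w3.pkl','rb'))
b=contour(c,[8,90,50],[32,255,255],(257,238),55,1); b=b[(b[:,1]<216)]
print(b[:,1].min(), circ(c,b,.1373),circ(c,b,.1373,.0238))
b=b[(b[:,1]<214)&(abs(b[:,0]-257)<38)]
print(len(b), circ(c,b,.1373),circ(c,b,.1373,.0238))
E
python3 - <<'E'
import cv2
i=cv2.imread('pics/w3.png')[170:290,170:345]; cv2.imwrite('pics/w3c.png',cv2.resize(i,None,fx=4,fy=4))
E
```

```text
194.0 (array([ 0.53807574, -0.25880954,  0.01651021]), np.float64(0.0010261136170891805)) (array([ 0.53827374, -0.25069576,  0.05      ]), np.float64(0.001329904111735555))
74 (array([ 0.53780775, -0.25871279,  0.01657106]), np.float64(0.0008601098996288296)) (array([ 0.53825322, -0.25074596,  0.05      ]), np.float64(0.001137741492458539))
```

View pics/w3c.png

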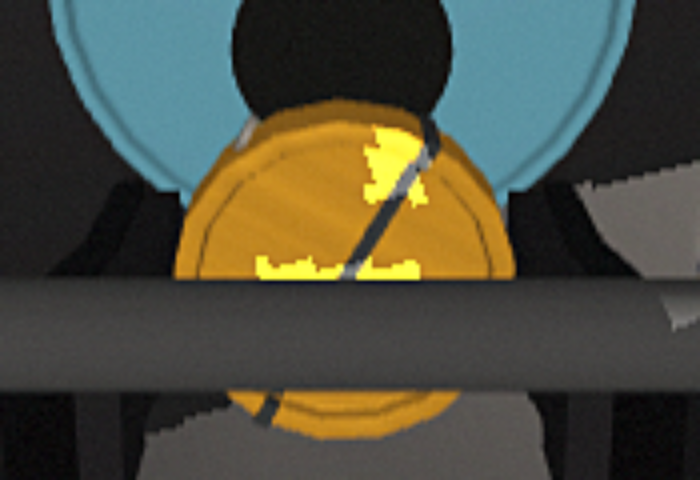

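The crop shows the held holder's top face from row 200.5 to 279.5 and from column 213.8 to 299.

Run:
```python
from traym import *
c,s=pickle.load(open('w3.pkl','rb'))
p=np.array(s['tcp_pos']);R=np.array(s['ee_rot'])
for z in (.1373,.1353):
  a,b=onz(c,256.4,200.5,z),onz(c,256.4,279.5,z); m=(a+b)/2; print(np.linalg.norm(a-b),m,R.T@(m-p))
  a,b=onz(c,213.8,240,z),onz(c,299,240,z); print(np.linalg.norm(a-b),R.T@((a+b)/2-p))
```

```text
0.04709989085728949 [ 0.5385615  -0.24833439  0.1373    ] [ 0.00200021  0.0045524  -0.00215955]
0.046940206818428566 [ 0.00199745  0.00455232 -0.00131756]
0.04771649330438907 [ 0.53879594 -0.24745543  0.1353    ] [ 0.00200699  0.00655248 -0.00306903]
0.0475547187815093 [ 0.0020042   0.0065524  -0.00221602]
```

carry_out([
  [[0.06,-0.15,-3,0,0,0],[0.06,-0.15,-6,0,0,0],[0.06,-0.15,-9,0,0,0],[0.06,-0.15,-10.6,0,0,0],[0.06,-0.15,-11.2,0,0,0],[0.06,-0.15,-11.5,0,0,0],[0.06,-0.15,-11.6,0,0,0],[0.06,-0.15,-11.7,0,0,0],[0.06,-0.15,-11.75,0,0,0],[0.06,-0.15,-11.75,0,0,0]],
])

```text
time_s: 7.35
tcp_pos: [0.5406, -0.2534, 0.0243]
ee_rot: [[-0.964, 0.0, -0.266], [0.266, -0.0, -0.964], [-0.0, -1.0, -0.0]]
wrist_force: [0.4, 0.3, -0.8]
gripper_width: 0.54
```

Run:
```python
from h import *
c=cap('scene','s4.png');t=cap('top','t4.png');s=sense();print(s['tcp_pos'],s['wrist_force'])
a=cv2.resize(c['image'][205:280,135:235],(800//2,300));b=cv2.resize(t['image'][150:225,315:415],(400,300));cv2.imwrite('pics/p4.png',np.hstack([a,b])[...,::-1])
```

```text
[ 0.5405587  -0.25331281  0.02415637] [ 1.08001531  0.23313003 -1.04703181]
```

View pics/p4.png

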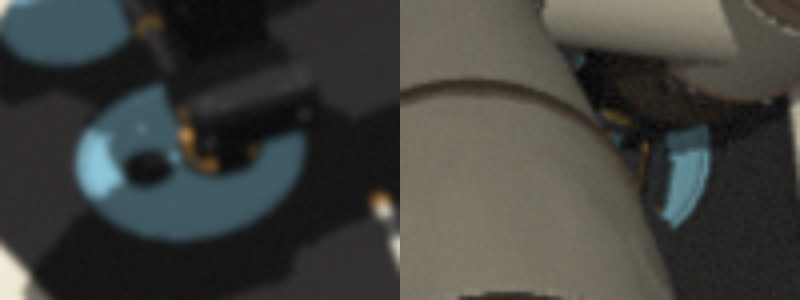

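carry_out([
  [[0,0.05,0,0,0,0],[0,0.05,-0.04,0,0,0],[0,0.05,-0.07,0,0,0],[0,0.05,-0.07,0,0,0]],
])

```text
time_s: 7.95
tcp_pos: [0.5405, -0.2528, 0.0233]
ee_rot: [[-0.964, -0.0, -0.266], [0.266, 0.0, -0.964], [0.0, -1.0, 0.0]]
wrist_force: [0.3, -0.2, -1.1]
gripper_width: 0.539
```

carry_out([
  [[0,0,-0.04,0,0,0],[0,0,-0.06,0,0,0],[0,0,-0.06,0,0,0]],
])

```text
time_s: 8.32
tcp_pos: [0.5406, -0.2529, 0.0231]
ee_rot: [[-0.964, 0.0, -0.266], [0.266, -0.0, -0.964], [-0.0, -1.0, 0.0]]
wrist_force: [-0.4, 1.2, 3.1]
gripper_width: 0.543
```

carry_out([
  [[0,0,0,0,0,0],[0,0,0,0,0,0],[0,0,0,0,0,0],[0,0,0,0,0,0],[0,0,0,0,0,0]],
], fingers=75)

```text
time_s: 8.95
tcp_pos: [0.5405, -0.2528, 0.0227]
ee_rot: [[-0.964, -0.0, -0.266], [0.266, 0.0, -0.964], [0.0, -1.0, -0.0]]
wrist_force: [0.2, -0.3, -0.5]
gripper_width: 0.702
```

carry_out([
  [[0,0,0.5,0,0,0],[0,0,2,0,0,0],[0,0,5,0,0,0],[0,0,9,0,0,0],[0,0,11.9,0,0,0],[0,0,11.9,0,0,0],[0,0,11.9,0,0,0]],
])

```text
time_s: 9.82
tcp_pos: [0.54, -0.2526, 0.1417]
ee_rot: [[-0.964, -0.0, -0.266], [0.266, 0.001, -0.964], [0.0, -1.0, -0.0]]
wrist_force: [-0.0, -0.5, 0.3]
gripper_width: 0.709
```

Run:
```python
from traym import *
c=cap('wrist','w5.png'); s=sense(); pickle.dump((c,s),open('w5.pkl','wb'));print(s['tcp_pos'],s['gripper_width'])
h=contour(c,[8,90,50],[32,255,255],(255,182),40,9);print('holder',circ(c,h,.0185),circ(c,h[h[:,1]<205],.0185))
b=contour(c,[0,0,0],[180,255,50],(255,132),24,1); print('small',circ(c,b,.0065))
t=contour(c,[85,40,40],[115,255,255],(255,160),85); print(t.min(0),t.max(0)); t=t[(t[:,1]<195)];print('tray',circ(c,t,.009))
```

```text
[ 0.53976188 -0.25258713  0.14104219] 0.7088999413209297
holder (array([ 0.53938418, -0.25148972,  0.02366545]), np.float64(0.00034466744962471425)) (array([ 0.53932527, -0.25170194,  0.02355565]), np.float64(0.0003541791998828771))
small (array([ 0.52597094, -0.29718588,  0.01606256]), np.float64(0.00026600604169311885))
[181.  87.] [330. 234.]
tray (array([ 0.53374014, -0.26966691,  0.07001843]), np.float64(0.0002489269766506029))
```

View pics/w5.png

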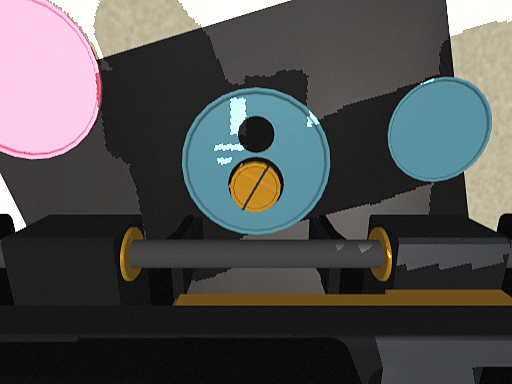

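The holder sits at (255,187), concentric with its pad. The circle fits put it within about 0.6 mm of the pad centre. Next is the tin.

carry_out([
  [[0.2,5,0,0,0,0],[0.4,11,0,0,0,0],[0.7,17,0,0,0,0],[0.9,22,0,0,0,0],[1,25,0,0,0,0],[1,25.2,0,0,0,0],[1,25.2,0,0,0,0],[1,25.2,0,0,0,0],[1,25.2,0,0,0,0]],
])

```text
time_s: 11.0
tcp_pos: [0.5504, -0.0018, 0.1416]
ee_rot: [[-0.964, -0.0, -0.267], [0.267, -0.0, -0.964], [0.0, -1.0, 0.0]]
wrist_force: [-0.7, 0.1, 0.6]
gripper_width: 0.703
```

Run:
```python
from traym import *
c=cap('wrist','w6.png'); s=sense(); pickle.dump((c,s),open('w6.pkl','wb'));print(s['tcp_pos'],s['gripper_width'])
n=tuple(int(x) for x in proj(c,[.549,-.0005,.013])[0]);print(n)
h=contour(c,[0,0,100],[180,150,255],n,28,3);print('tin',h.min(0),h.max(0),circ(c,h,.013))
c1,_=pickle.load(open('w1.pkl','rb'));h1=contour(c1,[0,0,100],[180,150,255],(192,195),20,3);print(circ(c1,h1,.013));print(tri(ray(c,*cv2.fitEllipse(h.astype(np.float32))[0]),ray(c1,*cv2.fitEllipse(h1.astype(np.float32))[0])))
```

```text
[ 0.55044536 -0.00170131  0.1416564 ] 0.7028374748335927
(255, 185)
tin [243. 173.] [269. 198.] (array([ 5.49166693e-01, -5.28476164e-04,  1.23244202e-02]), np.float64(0.0002320025287117132))
(array([ 5.49048288e-01, -2.78349642e-04,  1.28244504e-02]), np.float64(0.00040624631000135404))
(array([ 5.49188015e-01, -3.69160389e-04,  1.23039220e-02]), np.float64(0.000265506245726028))
```

View pics/w6.png

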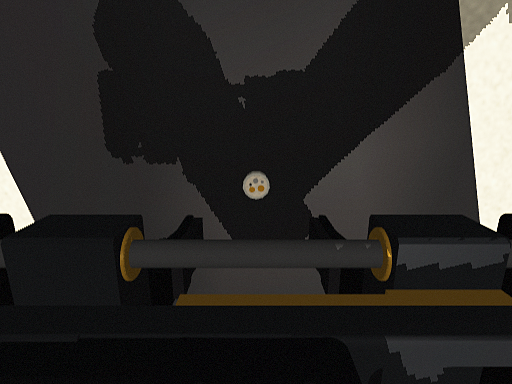

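The tin is at (256,185). Two wrist views triangulate its top at about 12.3 mm and show it centred under the jaws, so I'll descend.

carry_out([
  [[0,0,-4,0,0,0],[0,0,-8,0,0,0],[0,0,-10.5,0,0,0],[0,0,-11.8,0,0,0],[0,0,-12.4,0,0,0],[0,0,-12.5,0,0,0],[0,0,-12.5,0,0,0]],
])

```text
time_s: 11.92
tcp_pos: [0.5512, -0.0007, 0.0176]
ee_rot: [[-0.964, 0.002, -0.266], [0.266, 0.0, -0.964], [-0.002, -1.0, -0.001]]
wrist_force: [-0.0, -0.2, -0.1]
gripper_width: 0.703
```

carry_out([
  [[0,0,0,0,0,0],[0,0,0,0,0,0],[0,0,0,0,0,0],[0,0,0,0,0,0],[0,0,0,0,0,0],[0,0,0,0,0,0],[0,0,0,0,0,0],[0,0,0,0,0,0]],
], fingers=255)

```text
time_s: 12.92
tcp_pos: [0.5505, -0.0008, 0.0168]
ee_rot: [[-0.964, -0.0, -0.266], [0.266, -0.0, -0.964], [0.0, -1.0, 0.0]]
wrist_force: [-0.7, 0.7, 1.3]
gripper_width: 0.278
```

carry_out([
  [[0,0,1,0,0,0],[0,0,4,0,0,0],[-0.2,-4,8,0,0,0],[-0.6,-9,8,0,0,0],[-1.1,-15,8,0,0,0],[-1.6,-21,8,0,0,0],[-2.1,-26,8,0,0,0],[-2.33,-29.4,7,0,0,0],[-2.33,-29.65,5,0,0,0],[-2.33,-29.65,3,0,0,0],[-2.33,-29.65,1.6,0,0,0],[-2.33,-29.65,1,0,0,0],[-2.33,-29.65,0.8,0,0,0],[-2.33,-29.65,0.8,0,0,0],[-2.33,-29.65,0.8,0,0,0],[-2.33,-29.65,0.8,0,0,0]],
])

```text
time_s: 14.92
tcp_pos: [0.5274, -0.2974, 0.0252]
ee_rot: [[-0.964, 0.001, -0.266], [0.266, -0.0, -0.964], [-0.001, -1.0, 0.0]]
wrist_force: [0.1, 0.1, 0.0]
gripper_width: 0.28
```

Run:
```python
from h import *
c=cap('scene','s7.png');w=cap('wrist','w7.png');s=sense();print(s['tcp_pos'],s['wrist_force'])
a=cv2.resize(c['image'][205:280,135:235],(400,300));b=cv2.resize(w['image'],(400,300));cv2.imwrite('pics/p7.png',np.hstack([a,b])[...,::-1])
```

```text
[ 0.52735537 -0.29736054  0.02504303] [-0.77349578 -0.54322773 -0.77157712]
```

View pics/p7.png

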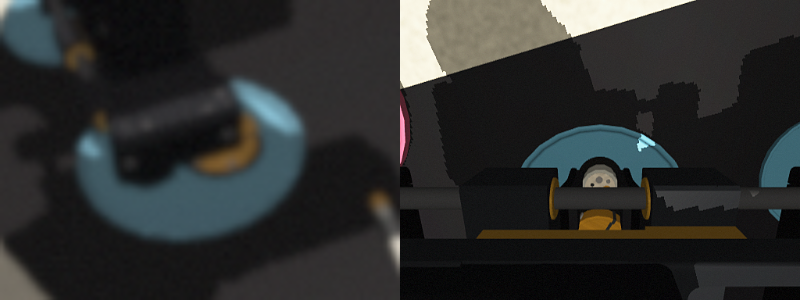

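The tin hangs between the fingers over the small pad (right half, near (600,183)), with the holder clear behind it. Lowering to contact.

carry_out([
  [[0,0,-0.08,0,0,0],[0,0,-0.14,0,0,0],[0,0,-0.19,0,0,0],[0,0,-0.22,0,0,0],[0,0,-0.22,0,0,0]],
])

```text
time_s: 15.65
tcp_pos: [0.5272, -0.2973, 0.0232]
ee_rot: [[-0.964, -0.0, -0.266], [0.266, -0.0, -0.964], [0.0, -1.0, 0.0]]
wrist_force: [-1.4, 1.7, 5.3]
gripper_width: 0.28
```

carry_out([
  [[0,0,0,0,0,0],[0,0,0,0,0,0],[0,0,0,0,0,0],[0,0,0,0,0,0]],
], fingers=140)

```text
time_s: 16.15
tcp_pos: [0.5272, -0.2973, 0.0223]
ee_rot: [[-0.964, -0.0, -0.266], [0.266, 0.0, -0.964], [0.0, -1.0, 0.0]]
wrist_force: [-0.6, -0.6, 1.1]
gripper_width: 0.445
```

carry_out([
  [[0,0,0.5,0,0,0],[0,0,2,0,0,0],[0,0,5,0,0,0],[0,2,9,0,0,0],[0.5,3.5,11.9,0,0,0],[0.5,3.5,11.9,0,0,0],[0.5,3.5,11.9,0,0,0],[0.5,3.5,11.9,0,0,0]],
])

```text
time_s: 17.15
tcp_pos: [0.5313, -0.2625, 0.1404]
ee_rot: [[-0.964, -0.002, -0.266], [0.266, 0.001, -0.964], [0.002, -1.0, 0.0]]
wrist_force: [0.1, -0.2, -0.5]
gripper_width: 0.45
```

Run:
```python
from traym import *
c=cap('wrist','w8.png'); s=sense(); pickle.dump((c,s),open('w8.pkl','wb'));print(s['tcp_pos'],s['gripper_width'],s['wrist_force'])
q=lambda P:tuple(int(x) for x in proj(c,P)[0])
h=contour(c,[8,90,50],[32,255,255],q([.5394,-.2516,.0185]),32,9);print('holder',circ(c,h,.0185))
n=q([.526,-.2972,.0195]);print(n)
b=contour(c,[0,0,85],[180,150,255],n,16,3); print('tin',b.min(0),b.max(0),circ(c,b,.0195))
```

```text
[ 0.53141601 -0.26255771  0.14036728] 0.45060582817263983 [ 0.15986556 -0.12901422 -1.30718238]
holder (array([ 0.53926893, -0.25161312,  0.02369299]), np.float64(0.00041953341146548417))
(249, 148)
tin [235. 135.] [263. 163.] (array([ 0.52581933, -0.29684693,  0.01242459]), np.float64(0.0002502432029304877))
```

View pics/w8.png

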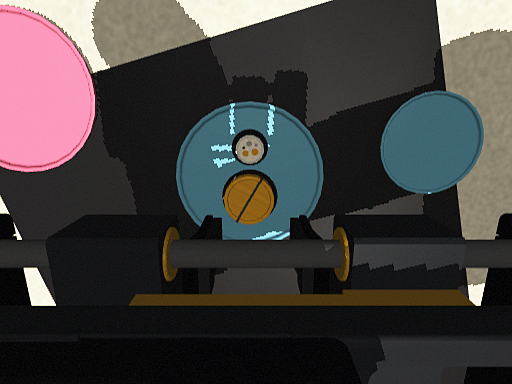

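The tin at (249,148) is centred on the small pad to within 0.5 mm, and the holder is undisturbed at (249,198). Next I'll go to the movement.

carry_out([
  [[2.5,5,0,0,0,0],[4.5,10,0,0,0,0],[7,16,0,0,0,0],[9,21,0,0,0,0],[11,26,0,0,0,0],[12.9,30.5,0,0,0,0],[12.9,31.1,0,0,0,0],[12.9,31.1,0,0,0,0],[12.9,31.1,0,0,0,0],[12.9,31.1,0,0,0,0]],
], fingers=75)

```text
time_s: 18.45
tcp_pos: [0.6609, 0.0474, 0.1416]
ee_rot: [[-0.964, -0.0, -0.267], [0.267, -0.0, -0.964], [0.0, -1.0, 0.0]]
wrist_force: [1.0, -0.4, 0.5]
gripper_width: 0.707
```

Run:
```python
from traym import *
c=cap('wrist','w9.png'); s=sense(); pickle.dump((c,s),open('w9.pkl','wb'));print(s['tcp_pos'],s['gripper_width'],proj(c,[.6595,.049,.01]))
i=c['image'][130:230,200:310]; cv2.imwrite('pics/w9c.png',cv2.resize(i,None,fx=5,fy=5,interpolation=cv2.INTER_CUBIC)[...,::-1])
```

```text
[0.66102032 0.04749307 0.14173541] 0.7053343721480374 [[255.96569501 185.07651905]]
```

View pics/w9c.png

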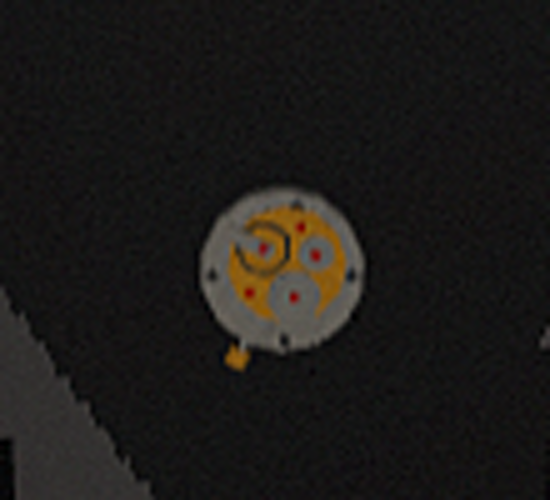

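In the 5x crop the movement's disc is centred at (282,269), i.e. image (256.4,183.8), and its crown is at (237,358), i.e. (247.4,201.6).

Run:
```python
from traym import *
c,s=pickle.load(open('w9.pkl','rb'))
hsv=cv2.cvtColor(c['image'],cv2.COLOR_RGB2HSV)
b=contour(c,[0,0,75],[180,255,255],(256,184),18,3); print(b.min(0),b.max(0)); q,e=circ(c,b,.0085); print(q,e)
cr=onz(c,247.4,201.6,.0075); print(cr); d=cr[:2]-q[:2]; a=np.degrees(np.arctan2(d[1],d[0])); print(np.linalg.norm(d),a)
R=np.array(s['ee_rot']);x=np.degrees(np.arctan2(R[1,0],R[0,0]));print('toolx',x,'turn',a+90-x,np.radians(a+90-x))
T=pickle.load(open('top0.pkl','rb')); h=cv2.cvtColor(T['image'],cv2.COLOR_RGB2HSV)
```

```text
[240. 168.] [272. 200.]
[0.65933935 0.04816292 0.01517049] 0.00039519471287385996
[0.67224321 0.06347946 0.0075    ]
0.02002762670983352 49.886575313535396
toolx 164.50160111224065 turn -24.61502579870526 -0.42961324565075376
```

carry_out([
  [[-0.05,-0.07,-3,0,0,-0.15],[-0.05,-0.07,-5,0,0,-0.3],[-0.05,-0.07,-8,0,0,-0.43],[-0.05,-0.07,-9,0,0,-0.43],[-0.05,-0.07,-10,0,0,-0.43],[-0.05,-0.07,-11.2,0,0,-0.43],[-0.05,-0.07,-12,0,0,-0.43],[-0.05,-0.07,-12.3,0,0,-0.43],[-0.05,-0.07,-12.3,0,0,-0.43],[-0.05,-0.07,-12.3,0,0,-0.43]],
])

```text
time_s: 19.75
tcp_pos: [0.6611, 0.0481, 0.019]
ee_rot: [[-0.766, 0.001, -0.643], [0.643, 0.0, -0.766], [-0.001, -1.0, -0.001]]
wrist_force: [-0.5, -0.0, 0.9]
gripper_width: 0.705
```

Run:
```python
from h import *
c=cap('scene','s10.png');w=cap('wrist','w10.png');s=sense();print(s['tcp_pos'],s['ee_rot'][:2,0] if hasattr(s['ee_rot'],'shape') else s['ee_rot'])
a=cv2.resize(c['image'][185:245,266:346],(400,300),interpolation=2);b=cv2.resize(w['image'][120:330,116:396],(400,300));cv2.imwrite('pics/p10.png',np.hstack([a,b])[...,::-1])
```

```text
[0.66098936 0.04807046 0.01899837] [-0.76556106  0.64336307]
```

View pics/p10.png

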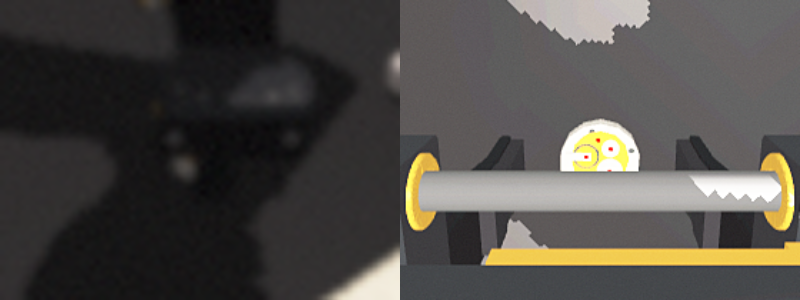

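The right half shows the movement centred between the open fingers with the crown clear of them. Closing.

carry_out([
  [[0,0,-0.03,0,0,0],[0,0,-0.03,0,0,0],[0,0,-0.03,0,0,0],[0,0,-0.03,0,0,0],[0,0,-0.03,0,0,0],[0,0,-0.03,0,0,0],[0,0,-0.03,0,0,0],[0,0,-0.03,0,0,0]],
], fingers=255)

```text
time_s: 20.85
tcp_pos: [0.6607, 0.048, 0.0183]
ee_rot: [[-0.765, 0.0, -0.643], [0.643, 0.0, -0.765], [-0.0, -1.0, -0.0]]
wrist_force: [0.7, 0.3, 0.6]
gripper_width: 0.346
```

carry_out([
  [[0,0,0.5,0,0,0],[0,0,2,0,0,0],[0,0,5,0,0,0.1],[0,0,8,0,0,0.25],[0,0,10,0,0,0.43],[0,0,10,0,0,0.43],[0,0,10,0,0,0.43]],
])

```text
time_s: 21.72
tcp_pos: [0.6601, 0.0479, 0.1178]
ee_rot: [[-0.963, -0.001, -0.269], [0.269, 0.0, -0.963], [0.001, -1.0, 0.0]]
wrist_force: [-0.6, 0.1, -0.9]
gripper_width: 0.344
```

Run:
```python
from h import *
c=cap('scene','s11.png');w=cap('wrist','w11.png');s=sense();print(s['tcp_pos'],s['gripper_width'])
u,v=proj(c,s['tcp_pos'])[0].astype(int)
a=cv2.resize(c['image'][v-30:v+30,u-40:u+40],(400,300),interpolation=2);b=cv2.resize(w['image'][120:330,116:396],(400,300));cv2.imwrite('pics/p11.png',np.hstack([a,b])[...,::-1])
```

```text
[0.65993575 0.0478166  0.11701673] 0.3448602534572891
```

View pics/p11.png

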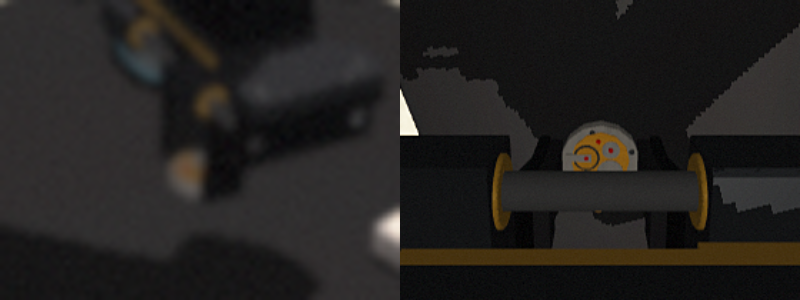

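The movement is held level, bridges up (right half, near (600,150)). Carrying it to the holder.

carry_out([
  [[-2,-5,0,0,0,0],[-4,-10.5,0,0,0,0],[-6.5,-16,0,0,0,0],[-8.5,-21.5,0,0,0,0],[-10.5,-26.5,0,0,0,0],[-12.02,-29.9,0,0,0,0],[-12.02,-30,-1,0,0,0],[-12.02,-30,-4,0,0,0],[-12.02,-30,-6.5,0,0,0],[-12.02,-30,-7.6,0,0,0],[-12.02,-30,-7.8,0,0,0],[-12.02,-30,-7.8,0,0,0],[-12.02,-30,-7.8,0,0,0]],
])

```text
time_s: 23.45
tcp_pos: [0.5412, -0.2521, 0.0412]
ee_rot: [[-0.964, 0.002, -0.266], [0.266, -0.0, -0.964], [-0.002, -1.0, -0.0]]
wrist_force: [0.4, -0.3, -0.1]
gripper_width: 0.348
```

Run:
```python
from h import *
c=cap('scene','s12.png');w=cap('wrist','w12.png');s=sense();print(s['tcp_pos'],s['gripper_width'],s['wrist_force'])
a=cv2.resize(c['image'][205:280,135:235],(400,300),interpolation=2);b=cv2.resize(w['image'][120:330,116:396],(400,300));cv2.imwrite('pics/p12.png',np.hstack([a,b])[...,::-1])
```

```text
[ 0.5409841  -0.2521134   0.04107692] 0.3407307697316264 [ 0.01814974 -0.00699763 -0.05504144]
```

View pics/p12.png

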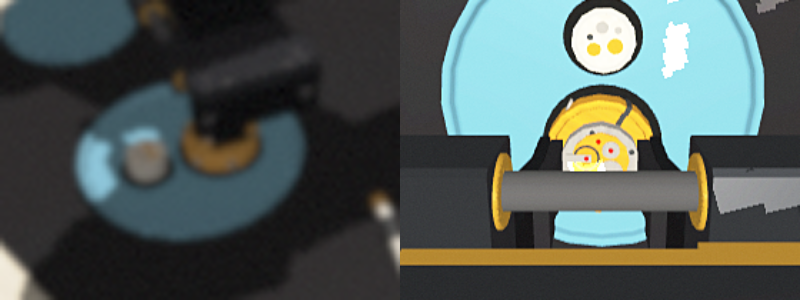

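The movement hangs directly over the holder, centred within its ring at (600,140). Lowering gently.

carry_out([
  [[0,0,-0.2,0,0,0],[0,0,-0.35,0,0,0],[0,0,-0.48,0,0,0],[0,0,-0.55,0,0,0],[0,0,-0.6,0,0,0],[0,0,-0.62,0,0,0],[0,0,-0.62,0,0,0]],
])

```text
time_s: 24.42
tcp_pos: [0.5405, -0.252, 0.0342]
ee_rot: [[-0.964, -0.0, -0.266], [0.266, -0.0, -0.964], [-0.0, -1.0, 0.0]]
wrist_force: [0.1, -0.2, 1.6]
gripper_width: 0.338
```

carry_out([
  [[0,0,-0.03,0,0,0],[0,0,-0.04,0,0,0],[0,0,-0.04,0,0,0]],
])

```text
time_s: 24.8
tcp_pos: [0.5405, -0.252, 0.0342]
ee_rot: [[-0.964, 0.0, -0.266], [0.266, -0.0, -0.964], [-0.0, -1.0, 0.0]]
wrist_force: [-2.2, 1.1, 5.4]
gripper_width: 0.345
```

carry_out([
  [[0,0,0.04,0,0,0],[0,0,0.04,0,0,0],[0,0,0.04,0,0,0],[0,0,0.04,0,0,0],[0,0,0.04,0,0,0]],
], fingers=130)

```text
time_s: 25.42
tcp_pos: [0.5405, -0.252, 0.0339]
ee_rot: [[-0.964, -0.0, -0.266], [0.266, 0.0, -0.964], [0.0, -1.0, -0.0]]
wrist_force: [-0.4, 0.0, 0.3]
gripper_width: 0.489
```

carry_out([
  [[0,0,0.5,0,0,0],[0,0,2,0,0,0],[0,0,5,0,0,0],[0,0,9,0,0,0],[0,0,10.8,0,0,0],[0,0,10.8,0,0,0],[0,0,10.8,0,0,0]],
])

```text
time_s: 26.3
tcp_pos: [0.5399, -0.2518, 0.1416]
ee_rot: [[-0.964, -0.001, -0.266], [0.266, 0.001, -0.964], [0.001, -1.0, -0.0]]
wrist_force: [-0.1, -0.7, -0.6]
gripper_width: 0.489
```

Run:
```python
from traym import *
w=cap('wrist','w13.png');t=cap('top','t13.png');c=cap('scene','s13.png');s=sense();pickle.dump((w,s),open('w13.pkl','wb'));print(s['tcp_pos'],s['gripper_width'],s['wrist_force'])
a=cv2.resize(c['image'][205:280,135:235],(400,300),interpolation=2);b=cv2.resize(w['image'][80:260,136:376],(400,300),interpolation=2);cv2.imwrite('pics/p13.png',np.hstack([a,b])[...,::-1])
```

```text
[ 0.53987136 -0.25188811  0.14090682] 0.4903773022065816 [-0.22860019 -0.08967723  0.22905075]
```

View pics/p13.png

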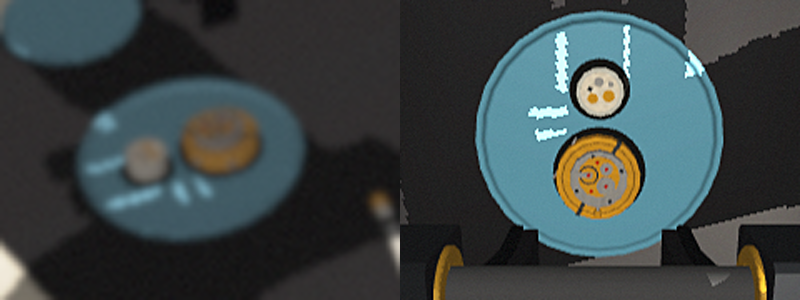

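The movement lies level inside the holder's ring (right half, (598,180)), bridges up, with the tin untouched at (600,92). Now the dome.

carry_out([
  [[0,3,4,0,0,0],[-1,8,7,0,0,0],[-2,13,8.8,0,0,0],[-3,19,8.8,0,0,0],[-4,25,8.8,0,0,0],[-4.5,31,8.8,0,0,0],[-5.5,37,8.8,0,0,0],[-6.3,43,8.8,0,0,0],[-7,48,8.8,0,0,0],[-7.5,51.4,8.8,0,0,0],[-7.5,51.6,8.8,0,0,0],[-7.5,51.6,8.8,0,0,0],[-7.5,51.6,8.8,0,0,0],[-7.5,51.6,8.8,0,0,0]],
], fingers=75)

```text
time_s: 28.2
tcp_pos: [0.4657, 0.263, 0.2301]
ee_rot: [[-0.964, -0.0, -0.267], [0.267, -0.0, -0.964], [0.0, -1.0, 0.0]]
wrist_force: [0.2, 0.1, -0.2]
gripper_width: 0.702
```

Run:
```python
from traym import *
c=cap('wrist','w14.png'); s=sense(); pickle.dump((c,s),open('w14.pkl','wb'));print(s['tcp_pos'],s['gripper_width'])
n=proj(c,[.4650,.2645,.088])[0];print(n)
w,_=pickle.load(open('w13.pkl','rb'));t=contour(w,[85,40,40],[115,255,255],(255,160),85);t=t[t[:,1]<195];print('tray',circ(w,t,.009))
```

```text
[0.46572027 0.26315579 0.23018041] 0.7029353719286421
[255.22985957 182.58521479]
tray (array([ 0.5337679 , -0.26961716,  0.07004599]), np.float64(0.000247074898489814))
```

View pics/w14.png

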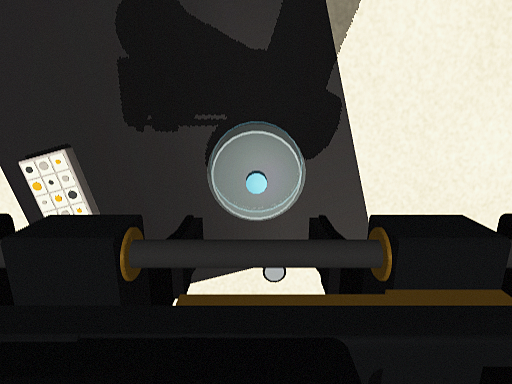

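The knob is at (257,182) in the wrist view, with the dome's foot ring centred near (256,170).

Run:
```python
from traym import *
c,s=pickle.load(open('w14.pkl','rb'))
k=contour(c,[85,70,150],[110,255,255],(257,182),16,3);print(k.min(0),k.max(0)); q,e=circ(c,k,.088);print('knob wrist',q,e)
kc=cv2.fitEllipse(k.astype(np.float32))[0]
S=pickle.load(open('scene0.pkl','rb'));T=pickle.load(open('top0.pkl','rb'))
for n,i,uv in(('S',S,(311.2,136.5)),('T',T,(146.,214.1))): print(n,tri(ray(c,*kc),ray(i,*uv)))
p=np.array(s['tcp_pos']);R=np.array(s['ee_rot']);print(R.T@(np.r_[q[:2],.088]-p))
```

```text
[246. 173.] [266. 193.]
knob wrist [0.46438631 0.26540459 0.01017226] 0.0002351199551926108
S (array([0.46380882, 0.26497365, 0.08615782]), np.float64(0.001997240954982607))
T (array([0.46466234, 0.26327604, 0.09365283]), np.float64(0.0019702521625747007))
[ 0.00189384  0.14218051 -0.00179502]
```

carry_out([
  [[0,0.13,-4,0,0,0],[0,0.13,-9,0,0,0],[0,0.13,-12,0,0,0],[0,0.13,-13.8,0,0,0],[0,0.13,-14.6,0,0,0],[0,0.13,-14.9,0,0,0],[0,0.13,-14.9,0,0,0],[0,0.13,-14.9,0,0,0]],
])

```text
time_s: 29.25
tcp_pos: [0.4659, 0.2656, 0.0819]
ee_rot: [[-0.964, 0.001, -0.266], [0.266, 0.001, -0.964], [-0.001, -1.0, -0.001]]
wrist_force: [0.0, -0.7, 0.1]
gripper_width: 0.71
```

carry_out([
  [[0,0,0,0,0,0],[0,0,0,0,0,0],[0,0,0,0,0,0],[0,0,0,0,0,0],[0,0,0,0,0,0],[0,0,0,0,0,0],[0,0,0,0,0,0],[0,0,0,0,0,0]],
], fingers=255)

```text
time_s: 30.25
tcp_pos: [0.4655, 0.2653, 0.081]
ee_rot: [[-0.964, -0.0, -0.266], [0.266, 0.0, -0.964], [0.0, -1.0, -0.0]]
wrist_force: [-0.6, 0.5, -1.3]
gripper_width: 0.237
```

Run:
```python
from traym import *
w=cap('wrist','w15.png');c=cap('scene','s15.png');s=sense();print(s['tcp_pos'],s['gripper_width'],s['wrist_force'])
a=cv2.resize(c['image'][110:185,260:360],(400,300),interpolation=2);b=cv2.resize(w['image'][80:320,96:416],(400,300),interpolation=2);cv2.imwrite('pics/p15.png',np.hstack([a,b])[...,::-1])
```

```text
[0.46550679 0.26525568 0.08099114] 0.23772805547960016 [-0.08349898  0.09652508  0.11124748]
```

View pics/p15.png

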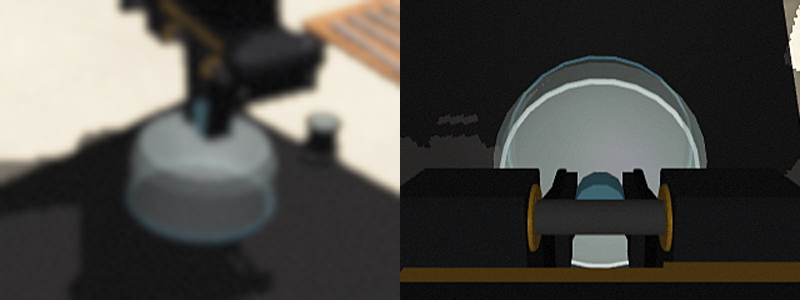

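The knob is gripped squarely between the fingers (right half, (600,187)). Lifting it gently.

carry_out([
  [[0,0,0.3,0,0,0],[0,0,1,0,0,0],[0,0,2.2,0,0,0],[0,0,4,0,0,0],[0,0,6,0,0,0],[0,0,7.5,0,0,0],[0,0,8,0,0,0],[0,0,8,0,0,0]],
])

```text
time_s: 31.35
tcp_pos: [0.4654, 0.2652, 0.1612]
ee_rot: [[-0.964, 0.0, -0.266], [0.266, 0.0, -0.964], [0.0, -1.0, -0.0]]
wrist_force: [-0.8, -0.0, -1.0]
gripper_width: 0.236
```

carry_out([
  [[0.1,-1,0,0,0,0],[0.4,-3,0,0,0,0],[0.8,-6,0,0,0,0],[1.3,-10,0,0,0,0],[1.8,-14,0,0,0,0],[2.3,-18,0,0,0,0],[2.8,-22,0,0,0,0],[3.4,-26,0,0,0,0],[3.9,-30,0,0,0,0],[4.4,-34,0,0,0,0],[4.9,-38,0,0,0,0],[5.5,-42,0,0,0,0],[6,-46,0,0,0,0],[6.4,-49.5,0,0,0,0],[6.7,-52,0,0,0,0],[6.9,-53.2,0,0,0,0],[6.96,-53.5,0,0,0,0],[6.96,-53.5,0,0,0,0],[6.96,-53.5,0,0,0,0]],
])

```text
time_s: 33.72
tcp_pos: [0.5351, -0.2689, 0.1612]
ee_rot: [[-0.964, 0.0, -0.265], [0.265, 0.0, -0.964], [0.0, -1.0, -0.0]]
wrist_force: [-0.6, 1.4, -0.6]
gripper_width: 0.243
```

Run:
```python
from traym import *
w=cap('wrist','w16.png');c=cap('scene','s16.png');s=sense();pickle.dump((w,c,s),open('w16.pkl','wb'));print(s['tcp_pos'],s['gripper_width'],s['wrist_force'],s['moment'])
a=cv2.resize(c['image'][165:285,120:280],(400,300),interpolation=2);b=cv2.resize(w['image'],(400,300),interpolation=2);cv2.imwrite('pics/p16.png',np.hstack([a,b])[...,::-1])
```

```text
[ 0.53517106 -0.26900113  0.16122272] 0.24256058504045638 [ 0.13777055  0.36921774 -0.73148559] [0.09760859 0.00805895 0.02144744]
```

View pics/p16.png

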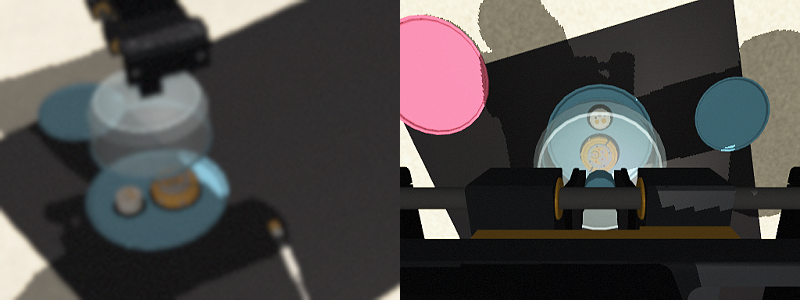

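The scene view shows the dome upright above the tray, with both parts still in place below it. I'll compare its tilt with the view taken at grasp.

Run:
```python
import cv2,numpy as np
a=cv2.imread('pics/w15.png')[90:310,126:386];b=cv2.imread('pics/w16.png')[90:310,126:386]
k=lambda i:cv2.convertScaleAbs(cv2.resize(i,(400,338)),alpha=1.3)
cv2.imwrite('pics/p17.png',np.hstack([k(a),k(b)]))
```

```text
(no output)
```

View pics/p17.png

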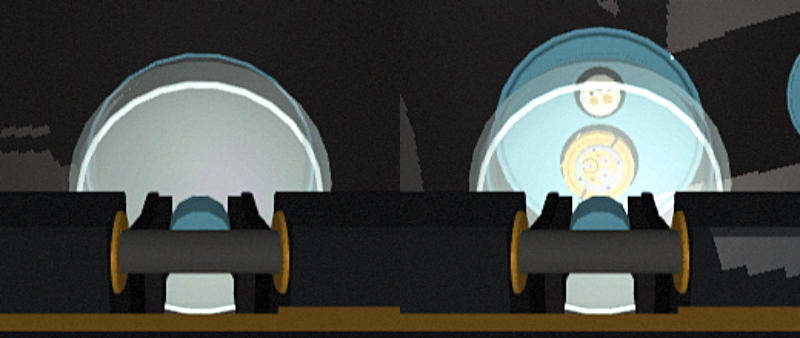

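The shoulder ring sits at the same rows (82 and 311) in both views, so the dome has not tilted. Lowering.

carry_out([
  [[-0.02,0,-0.5,0,0,0],[-0.02,0,-1.5,0,0,0],[-0.02,0,-3,0,0,0],[-0.02,0,-4.5,0,0,0],[-0.02,0,-5.7,0,0,0],[-0.02,0,-6.4,0,0,0],[-0.02,0,-6.8,0,0,0],[-0.02,0,-7,0,0,0],[-0.02,0,-7,0,0,0],[-0.02,0,-7,0,0,0]],
])

```text
time_s: 35.08
tcp_pos: [0.5351, -0.2698, 0.0915]
ee_rot: [[-0.964, 0.001, -0.266], [0.266, -0.0, -0.964], [-0.001, -1.0, 0.0]]
wrist_force: [0.2, -0.4, -0.4]
gripper_width: 0.237
```

Run:
```python
from traym import *
w=cap('wrist','w18.png');c=cap('scene','s18.png');s=sense();print(s['tcp_pos'],s['gripper_width'],s['wrist_force'])
a=cv2.resize(c['image'][180:285,120:260],(400,300),interpolation=2);b=cv2.resize(w['image'][60:285,106:406],(400,300),interpolation=2);cv2.imwrite('pics/p18.png',np.hstack([a,b])[...,::-1])
```

```text
[ 0.53510486 -0.26978009  0.09142188] 0.2365603061841435 [ 0.81245112 -0.12591892 -0.25827304]
```

View pics/p18.png

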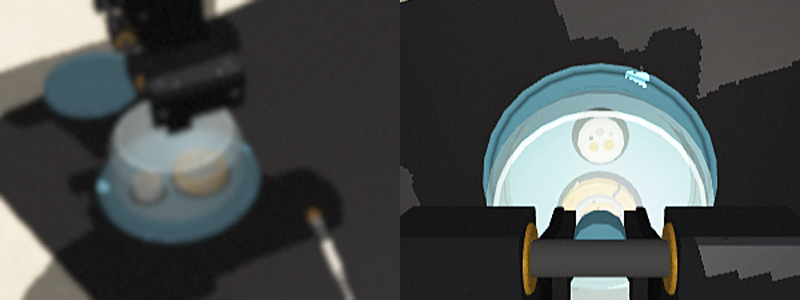

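The dome is centred in the tray ring with even margins left and right, and the tin and holder are inside it. Going to contact.

carry_out([
  [[0,0,-0.15,0,0,0],[0,0,-0.28,0,0,0],[0,0,-0.38,0,0,0],[0,0,-0.44,0,0,0],[0,0,-0.48,0,0,0],[0,0,-0.5,0,0,0],[0,0,-0.5,0,0,0]],
])

```text
time_s: 36.05
tcp_pos: [0.5349, -0.2697, 0.0861]
ee_rot: [[-0.964, 0.0, -0.266], [0.266, -0.0, -0.964], [-0.0, -1.0, 0.0]]
wrist_force: [0.3, 0.2, -1.7]
gripper_width: 0.236
```

carry_out([
  [[0,0,-0.02,0,0,0],[0,0,-0.04,0,0,0],[0,0,-0.06,0,0,0],[0,0,-0.06,0,0,0]],
])

```text
time_s: 36.55
tcp_pos: [0.535, -0.2697, 0.086]
ee_rot: [[-0.964, 0.0, -0.266], [0.266, -0.0, -0.964], [-0.0, -1.0, 0.0]]
wrist_force: [-1.2, 0.7, 4.0]
gripper_width: 0.239
```

carry_out([
  [[0,0,0,0,0,0],[0,0,0,0,0,0],[0,0,0,0,0,0],[0,0,0,0,0,0],[0,0,0,0,0,0]],
], fingers=110)

```text
time_s: 37.17
tcp_pos: [0.5349, -0.2697, 0.0853]
ee_rot: [[-0.964, -0.0, -0.266], [0.266, 0.0, -0.964], [0.0, -1.0, -0.0]]
wrist_force: [0.4, -0.5, 0.3]
gripper_width: 0.563
```

carry_out([
  [[0,0,0.5,0,0,0],[0,0,1.5,0,0,0],[0,0,4,0,0,0],[0,0,8,0,0,0],[0,0,12,0,0,0],[0,0,14.5,0,0,0],[0,0,14.5,0,0,0],[0,0,14.5,0,0,0]],
])

```text
time_s: 38.17
tcp_pos: [0.5344, -0.2694, 0.2299]
ee_rot: [[-0.964, -0.001, -0.266], [0.266, 0.001, -0.964], [0.001, -1.0, -0.001]]
wrist_force: [0.7, 1.1, -0.2]
gripper_width: 0.567
```

Run:
```python
from traym import *
w=cap('wrist','w19.png');c=cap('scene','s19.png');s=sense();print(s['tcp_pos'],s['gripper_width'],s['wrist_force'])
k=contour(w,[85,70,110],[110,255,255],tuple(int(x) for x in proj(w,[.5338,-.2697,.093])[0]),14,3);print('knob',circ(w,k,.093))
a=cv2.resize(c['image'][180:285,120:260],(400,300),interpolation=2);b=cv2.resize(w['image'][60:285,106:406],(400,300),interpolation=2);cv2.imwrite('pics/p19.png',np.hstack([a,b])[...,::-1])
```

```text
[ 0.53422613 -0.26947135  0.22915625] 0.5674780333357653 [0.84761907 0.48031694 0.04463358]
knob (array([ 0.5330193 , -0.27290706,  0.00686572]), np.float64(0.0011563168611147098))
```

View pics/p19.png

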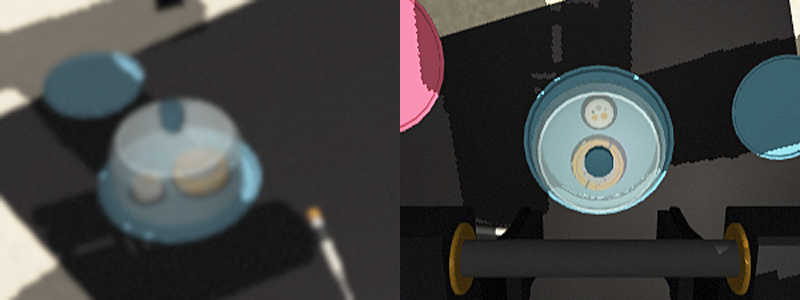

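The dome stands upright inside the tray with the tin and holder visible through it. I'll back off and check from the top camera.

carry_out([
  [[0,5,1,0,0,0],[0,10,2,0,0,0],[0,16,2,0,0,0],[0,22,2,0,0,0],[0,28,2,0,0,0],[0,34,2,0,0,0],[0,40,2,0,0,0],[0,45,2,0,0,0],[0,45,2,0,0,0],[0,45,2,0,0,0]],
])

```text
time_s: 39.52
tcp_pos: [0.5345, 0.1801, 0.2494]
ee_rot: [[-0.964, -0.002, -0.265], [0.265, -0.001, -0.964], [0.002, -1.0, 0.002]]
wrist_force: [0.0, -0.8, 0.1]
gripper_width: 0.568
```

Run:
```python
from traym import *
t=cap('top','t20.png');c=cap('scene','s20.png');s=sense();print(s['tcp_pos'])
e=contour(t,[85,45,60],[115,255,255],(364,186),33,5);print('tray top',circ(t,e,.009))
tc=circ(t,e,.009)[0]
k=contour(t,[85,60,60],[115,255,140],(366,186),9,1)
a=cv2.resize(c['image'][180:285,120:260],(400,300),interpolation=2);b=cv2.resize(t['image'][141:231,304:424],(400,300),interpolation=2);cv2.imwrite('pics/p20.png',np.hstack([a,b])[...,::-1])
print('expected knob px',proj(t,[tc[0],tc[1],.093]), 'crop', (proj(t,[tc[0],tc[1],.093])-[304,141])*3.333+[400,0])
for P in ('scene','top'):
    i=pickle.load(open(P+'0.pkl','rb'))['image'];j=(c if P=='scene' else t)['image']
    print(P,[ (n,float(np.abs(i[v-7:v+8,u-7:u+8].astype(int)-j[v-7:v+8,u-7:u+8]).mean())) for n,u,v in (([('loupe',340,145),('box',362,198),('driver',236,270)]) if P=='scene' else [('loupe',102,215),('box',173,125),('driver',341,128)])])
```

```text
[0.53475539 0.17923012 0.24999448]
tray top (array([ 0.53570184, -0.2695476 ,  0.06986461]), np.float64(0.0072467831270162635))
expected knob px [[375.11363236 177.51037928]] crop [[637.02173665 121.68909413]]
scene [('loupe', 0.8385185185185186), ('box', 0.4888888888888889), ('driver', 0.9555555555555556)]
top [('loupe', 14.017777777777777), ('box', 132.98518518518517), ('driver', 9.96888888888889)]
```

View pics/p20.png

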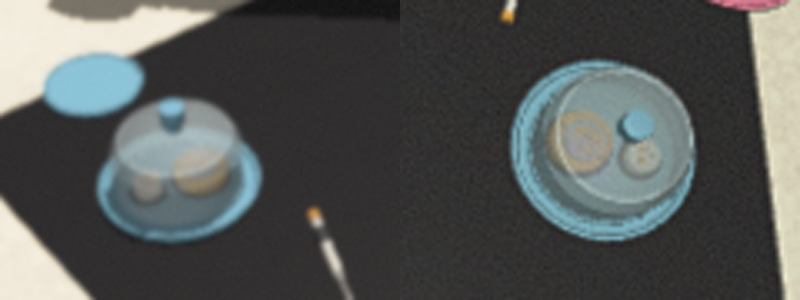

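View pics/t20.png

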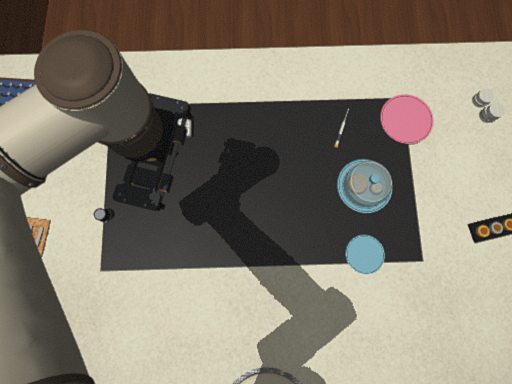

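The knob shows at crop (638,124), against (637,122) expected for a level dome centred in the tray. All checks pass, so I'm handing in.

```bash
python3 -c "
from station import ticket
print(ticket.finish_job())"
```

```text
the job is handed in; nothing more can be done
None
```

The job is put up in the larger blue tray and was handed in after about 40 s. I placed the holder, tin, movement and dome one at a time in that order. Each was lowered to a light contact of 3–5.5 N before release.

**Last checks**
- **Holder:** about 0.6 mm from the centre of the large pad.
- **Tin:** about 0.5 mm from the centre of the small pad.
- **Movement:** lies flat and central in the recess with its bridges up. I checked this by eye in the wrist view.
- **Dome:** stands level inside the lip. In the top view its knob is within about 1 px of where a centred, level dome would put it, roughly 1 mm.
- **Bystanders:** the scene view is unchanged around the loupe, parts box and screwdriver. In the last top view the arm and its shadow changed the picture there, so that comparison did not count.

**Checks that failed or disagreed**
- **Cameras:** they differed by about 2 mm. I cancelled this by measuring each thing and its place with the wrist camera at the same height and turn.
- **Heights:**
  - The holder's top came out at 6–9 mm against the stated 12 mm.
  - The tin's top came out at 12.3 mm against the stated 13 mm.
  - The knob's top came out at 86–94 mm against the stated 88 mm.
- **Tray fit:** one early circle fit failed and was redone.
- **Knob:** the final wrist-camera fit of the knob was poor, with a fitted radius of 7 mm instead of 11 mm. I relied on the top view for it instead.
- **Tray fit in the last top view:** it had a mean residual of 7 mm because of the dome, but its centre agreed with the wrist fit to about 2 mm.

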